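# Nudge the V-block home against the hidden stop

### The arm

A 6-joint arm with a two-finger parallel gripper is mounted at the origin on a cart in front of the work surface, level with it; the furniture and walls round the work are solid. World frame = base frame: x ahead of the robot, y to its left, z up, the work surface at z = 0. Lengths are in m, angles in rad, forces in N, time in s.
With the tool pointing down it reaches from about 0.35 to 0.775 m from the base axis. Payload 5.5 kg.
Tool frame: the origin (TCP) lies midway between the tips of the shut fingers; the grasp point (between the pads) lies grasp_offset behind it (grasp_offset is the distance from the TCP to the grasp point, in m); z points along the fingers, y is the line along which they close (so a half turn about z gives the same grasp; the last joint's range is limited). The gripper opens to 85 mm and grips with 20 to 120 N. Pads are 22 mm wide; open, the fingers measure 114 mm over their backs; the gripper's body (76 mm by 85 mm) begins 54 mm behind the grasp point. The pads swing forward as they close: fully open they stand 13 mm farther back than shut.
Start: joints at [1.026, 0.313, 0.046, 1.304, 0, 1.431], TCP at [0.226, 0.529, 0.231] pointing down, gripper open.
Joint ranges: [-2.76, 2.76], [-0.86, 1.69], [-1.03, 1.26], [-2.2, 2.34], [-1.47, 1.5], [-3.14, 3.14]. Speed limits (rad/s): [2.57, 2.57, 3.14, 3.14, 3.14, 3.14].

### API

Orientations are given as a unit quaternion [w, x, y, z].
In Python, from workcell import * gives the robot as it stands.
- The arm moves only by the tool step_arm, never from a script. Its argument "deltas" is a list of rows, each a list of 7 numbers: the shift along the world's x, y, z in mm, then the turn, a rotation vector about the world's x, y, z in degrees, then the gripper's target within -1 to 1 (fully open at 1, half-way at 0, shut at -1). A call has 1 to 5 rows; each row shifts and turns the commanded pose from where the row before left it; what a row does not reach is not made up. A row lasts 1/10 s, in which the tool goes at most 50 mm and 8.59 degrees, less where a joint would pass 70% of its speed; a pose out of reach is approached as far as the arm can. A call is refused whole if a number of a shift passes 50 or a number of a turn 8.59, either way. A call with a gripper value outside its range is refused whole. The fingers move at their own pace and stop on an object; "newtons" is the grip in N (left out, the last holds). Time passes only in rows, so rows that do not move let the fingers close. It gives the time, the measured TCP pose, the force, the opening and the grip force at its end, in the units of the state.
- get_state(): the state, without advancing time (a new reading comes with each control period).
- read_camera(name): name is "side" or "top" or "wrist"; returns a dict with "image" (420x560x3 uint8, red, green, blue), "z_map" (420x560 float32, m along the optical axis (not along the pixel's ray), 0 where there is no reading), "K" (3x3 intrinsics, pixels), "world_from_camera" (4x4, takes a point from camera to world coordinates). Camera axes: x right, y down, z forward; pixel columns grow to the right and rows downward; lengths in m; the calibration is good to about 2 mm. A picture is of the moment at which its call begins.
- hand_in(): hands the job in; it is judged then, once.
The state is a dict: "clock": time; "joint_pos": joint angles; "qvel": joint speeds; "tau": joint torques, N m; "tcp_pos": TCP position; "orientation": TCP orientation; "wrist_force": force on the tool from outside, world axes, zero at the start; "ft_torque": the same for the moment, N m; "finger_gap": finger opening in m; "grip_force": force on a finger pad.
Only numpy, scipy, OpenCV 4.12 (cv2) and the standard library are available. Lean on these libraries where they do the work, as an engineer would, in place of code of your own. Each camera call takes 0.05 s, during which the arm holds its last target. There are 200 camera calls.

### The job

Lift the dust cover off the slide stage by its knob and stand it upright on the desk. Pick up the square brass bar and, with its end, nudge the V-block gently along the guide into the hood until it just meets the sprung stop hidden inside: feel for it, do not knock the block along, touch it with the gripper or force the stop back. Then lay the bar flat on the desk clear of the stage, leaving the block against the stop and the other things on the desk where they are.

Things in the scene. Friction and masses are not known exactly. Their poses are not given: they have to be found in the camera images.
- stage: Slide stage, screwed down: aluminium bed 250 (x) x 92 (y) x 12 mm; origin at the centre of its underside on the desk, z up. Two steel guide rails, 8 mm wide, 10 mm above the bed, run its whole length along x, inner faces at y = +-24 mm. A grey hood covers the guide's +x end; a sprung stop is hidden in it. The V-block goes home towards +x.
- hood_mouth (a point): Middle of the hood's open mouth, on the bed, 48 mm from the stage's origin along its x. The hood runs from here 77 mm on; inside 54 mm wide and 42 mm high, outside 70 mm wide, its top 58 mm above the desk. The stop's face is somewhere 12 to 32 mm behind this mouth, differently each time, and cannot be seen.
- plunger (a joint): How far the stop in the hood is pressed back, m: 0 at rest, at most 0.006. It stands firm up to about 10 N, then gives 1 mm for each further N, strongly damped (2.5 N more per 10 mm/s), and springs back slowly; over 4 mm counts as forced. Its face is a 20 mm disc centred 15 mm above the bed.
- v_block: Ground steel V-block, 46 (x) x 38 (y) x 32 mm high, 0.2 to 0.45 kg, on the bed between the rails (1 mm play each side), at first under the dust cover, 15 to 40 mm behind the stage's origin. Origin at the centre of its underside, z up; its y axis is the stage's +x, to the stop. V groove in the top, along x. Faces y = -19 mm (to nudge) and +19 mm are flat and whole. Friction on the bed 1 to 3.5 N.
- cover: Loose grey dust cover standing on the bed over the V-block and rails: box open below, 70 (x) x 78 (y) x 44 mm high, walls 3 mm, 0.12 kg; origin at the centre of its open lower edge, z up. Raised 35 mm it clears the block. In the middle of its top a black round knob: neck 12 mm thick, head 22 mm in diameter from 56 to 72 mm above the origin.
- bar: Square brass tapping bar, 120 mm long (x) x 14 x 14 mm, about 0.1 kg, lying on the desk; origin at the centre of its underside, both ends flat and alike.
- bar_mid (a point): The middle of the brass bar's volume; 7 mm above the desk when it lies there; same axes as the bar.
- oil_bottle: Bystander: small clear oil bottle with a red collar and a thin white spout, 34 mm in diameter, 96 mm high, standing; origin at the centre of its underside.
- gauge_block_2: Bystander: steel gauge block 16 x 34 x 15 mm; origin at the centre of its underside.
- marker_pen: Bystander: black and white marker pen, 17 x 135 (y) x 16 mm, lying; origin at the centre of its underside.
There are look-alikes about, which are no part of the job. Several things have the shape of the cover; the one meant has the colours described above.

How it is judged:
On the way, in this order (a step that is already met when the one before it is completed fails the run):
1. the dust cover stands upright on the desk, let go (height (world z) of cover below 0.006 m and angle between cover's own z axis and vertical below 0.1 rad and linear speed of cover below 0.02 m/s and contact force between the fingers and cover below 0.1 N), for 0.2 s.
2. the brass bar, lifted off the desk, touches the V-block (contact force between bar and v_block above 0.2 N and height (world z) of bar_mid above 0.015 m).
3. the V-block has met the hidden stop (gap under 2 mm) (y of plunger_c0 in the frame of v_block between 0.018 and 0.0242 m and height (world z) of v_block between 0.01 and 0.0145 m and angle between v_block's own z axis and vertical below 0.06 rad), for 0.1 s.
At the end, for the whole second after the job is handed in: The V-block stands flat in the guide with less than 2 mm between its front face and the hidden stop; the dust cover stands upright on the desk (within 0.1 rad, foot under 6 mm up); the brass bar lies flat on the desk (its middle under 12 mm high); all at rest (all of step 3 and linear speed of v_block below 0.01 m/s and height (world z) of cover below 0.006 m and angle between cover's own z axis and vertical below 0.1 rad and linear speed of each of cover, bar below 0.02 m/s and height (world z) of bar_mid below 0.012 m); the robot touches nothing.
It fails at once if the gripper or arm touches the V-block (contact force between any of the fingers, the arm and v_block above 0.5 N).
It fails at once if the V-block is knocked along (faster than 0.15 m/s) (linear speed of v_block above 0.15 m/s).
It fails at once if the stop is forced back more than 4 mm (value of joint plunger above 0.004 m).
It fails at once if a bystander (oil bottle, gauge block, marker pen) is moved more than 20 mm (distance of any of oil_bottle, gauge_block_2, marker_pen from where it was at the start of the episode above 0.02 m).
It also fails if it takes over 72 s, if anything falls off the work surface, if the arm or the gripper's body presses on something with over 40 N, if the wrist force passes 120 N, or if a joint passes its speed limit or range.

## Working session

There is one attempt and no reset: what is moved stays moved. The work goes in short steps, Python scripts to look and compute and a tool call to move; the robot and the scene stay as the last step left them, time stands still between calls to the robot, and variables do not carry over. Pictures are saved under pics/ and viewed, at most 10 in all, crops included, and the job is handed in when it is done.

Besides the shell and the picture viewer there is one more tool, called after ">>>" as a command line: name --pt "numbers of a row" for each row, then --argument value for the rest. step_arm: Moves the arm, as the interface text tells. Its arguments: {"type":"object","properties":{"deltas":{"type":"array","items":{"type":"array","items":{"type":"number"}}},"newtons":{"type":"number"}},"required":["deltas"]}

```bash
mkdir -p pics; cat > h.py <<'E'
from workcell import *
import numpy as np, cv2
def grab(n):
    r=read_camera(n); np.savez(f'/tmp/{n}.npz',**r); return r
def load(n): return dict(np.load(f'/tmp/{n}.npz'))
def pts(r):
    z=r['z_map'];K=r['K'];T=r['world_from_camera']
    v,u=np.mgrid[:z.shape[0],:z.shape[1]]
    P=np.stack([(u-K[0,2])/K[0,0]*z,(v-K[1,2])/K[1,1]*z,z],-1)
    W=P@T[:3,:3].T+T[:3,3]; W[z==0]=np.nan; return W
def ray(r,u,v,h):
    K=r['K'];T=r['world_from_camera']
    d=T[:3,:3]@np.array([(u-K[0,2])/K[0,0],(v-K[1,2])/K[1,1],1]);o=T[:3,3]
    return o+d*(h-o[2])/d[2]
E
python3 - <<'E'
from h import *
for n in('top','side'):
    r=grab(n); cv2.imwrite(f'pics/{n}0.png',r['image'][...,::-1]); print(n,r['world_from_camera'].round(3).tolist(),r['K'].tolist())
s=get_state();print(s)
E
```

```text
top [[-0.02, -0.984, 0.176, 0.37], [-1.0, 0.021, 0.002, 0.023], [-0.006, -0.176, -0.984, 1.418], [0.0, 0.0, 0.0, 1.0]] [[464.40952988942684, 0.0, 271.8278924599287], [0.0, 464.40952988942684, 209.9778377138897], [0.0, 0.0, 1.0]]
side [[-0.998, 0.047, -0.044, 0.676], [0.062, 0.536, -0.842, 0.974], [-0.016, -0.843, -0.538, 0.653], [0.0, 0.0, 0.0, 1.0]] [[452.27328057855306, 0.0, 283.1625365617936], [0.0, 452.27328057855306, 204.6937507808037], [0.0, 0.0, 1.0]]
{'clock': 0.1, 'joint_pos': array([1.02638597e+00, 3.13957793e-01, 4.50838153e-02, 1.30360310e+00,
       1.98586632e-05, 1.43122589e+00]), 'qvel': array([-5.70974895e-04, -4.13180704e-05,  2.91903902e-03, -1.05523986e-03,
        6.57793179e-04, -1.86489541e-04]), 'tau': array([ 3.54152173e-03, -4.81723809e+01,  2.99245691e+01,  1.27298950e-02,
       -1.40160332e-04,  1.13239270e-05]), 'tcp_pos': array([0.22622331, 0.52812807, 0.23047597]), 'orientation': array([-2.91185574e-04,  2.01040408e-01,  9.79582589e-01, -7.88380043e-04]), 'wrist_force': array([-0.69872425,  0.30289849, -0.31540015]), 'ft_torque': array([0.02528664, 0.00125835, 0.02465688]), 'grip_force': 0.0, 'finger_gap': 0.08565957191229279}
```

View pics/top0.png

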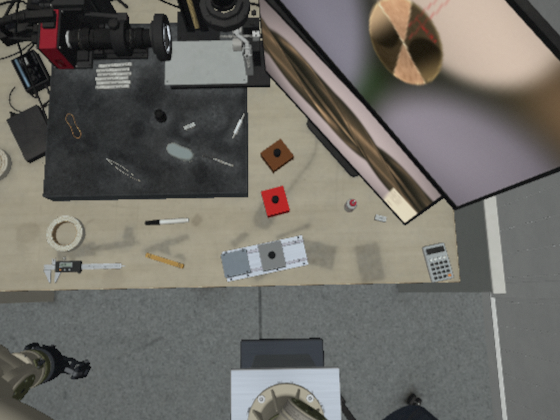

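View pics/side0.png

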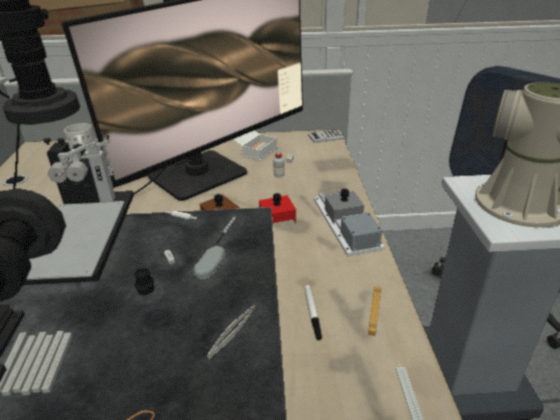

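The top view shows the stage at (265,257), with its hood on the left at (235,262), which is +y. Candidates for the cover are grey (272,255), red (275,201) and brown (277,155); the description picks the grey one. Candidates for the bar are yellow (165,260), the pen (166,221), the white sticks (113,75) and the caliper (80,266); I take the yellow one. Next I measure these and check them in a close crop.

```bash
python3 - <<'E'
from h import *
r=load('top');im=r['image'];W=pts(r)
c=cv2.resize(im[205:285,130:320],None,fx=4,fy=4,interpolation=cv2.INTER_CUBIC)
s=load('side')['image'][175:345,290:400]; s=cv2.resize(s,None,fx=2,fy=2)
C=np.zeros((320+340,760,3),np.uint8);C=C[:600];C[:320]=c;C[320:600,:220]=s[:280]
cv2.imwrite('pics/c1.png',C[...,::-1])
hsv=cv2.cvtColor(im,cv2.COLOR_RGB2HSV)
def rect(m,name,plane=None):
    m=m.astype(np.uint8);n,l,st,ce=cv2.connectedComponentsWithStats(m)
    i=1+np.argmax(st[1:,4]);mm=l==i;v,u=np.nonzero(mm)
    h=np.nanmedian(W[mm][:,2]); h=h if plane is None else plane
    P=np.array([ray(r,a,b,h)[:2] for a,b in zip(u,v)],np.float32)
    (cx,cy),(w,hh),a=cv2.minAreaRect(P*1000);print(name,st[i],'z',np.nanmedian(W[mm][:,2]).round(4),'c',round(cx,1),round(cy,1),'size',round(w,1),round(hh,1),'ang',round(a,1))
reg=np.zeros(im.shape[:2],bool);reg[240:280,140:190]=1
rect(reg&(hsv[...,1]>130),'bar',.014)
x,y,z=W[...,0],W[...,1],W[...,2]
reg=np.zeros(im.shape[:2],bool);reg[228:285,215:315]=1
reg2=reg
print([ (a,(reg&(z*1000>a)&(z*1000<=a+5)).sum()) for a in range(-5,95,5)])
rect(reg&(z>.052)&(z<.0595)&(im.max(2)>60),'mid')
rect(reg&(z>.075),'knob')
rect(reg&(z>.05)&(np.arange(560)[None]<252),'hood')
rect(reg&(z>.05)&(np.arange(560)[None]>=252)&(z<.065),'cover')
rect(reg&(z>.006),'stage all',.02)
E
```

```text
bar [146 254  32  12  99] z 0.0129 c 476.6 362.0 size 99.6 9.8 ang 71.6
[(-5, np.int64(1681)), (0, np.int64(1126)), (5, np.int64(448)), (10, np.int64(566)), (15, np.int64(175)), (20, np.int64(103)), (25, np.int64(17)), (30, np.int64(4)), (35, np.int64(5)), (40, np.int64(5)), (45, np.int64(22)), (50, np.int64(425)), (55, np.int64(676)), (60, np.int64(102)), (65, np.int64(1)), (70, np.int64(1)), (75, np.int64(9)), (80, np.int64(28)), (85, np.int64(8)), (90, np.int64(0))]
mid [220 249  30  28 499] z 0.0563 c 460.1 137.7 size 70.2 76.9 ang 10.7
knob [268 251   7   7  45] z 0.0821 c 480.2 31.5 size 17.3 17.2 ang 88.8
hood [220 249  30  28 631] z 0.0568 c 460.0 137.7 size 70.1 76.8 ang 10.7
cover [257 240  29  31 573] z 0.0553 c 480.2 31.3 size 78.1 69.8 ang 10.7
stage all [ 219  235   89   46 2500] z 0.05 c 474.9 55.8 size 91.5 254.2 ang 10.7
```

View pics/c1.png

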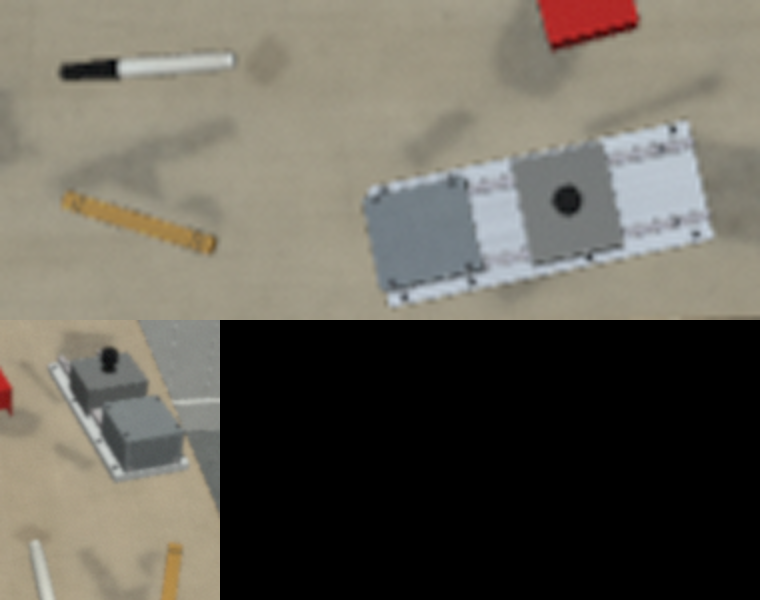

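The crop confirms both choices. The grey cover with the black knob is on the stage at world (480,31), and the yellow brass bar is a plain square stick. Measured sizes match: cover 78×70, hood 70×77, stage 92×254, yaw 100.7°. I'll move to the cover now.

```bash
python3 - <<'E'
import workcell as w
print([ (k,v) for k,v in vars(w).items() if not k.startswith('_') and not callable(v)][:30]); print([k for k in dir(w) if not k.startswith('_')])
E
```

```text
[('grasp_offset', 0.0187)]
['MotionError', 'get_state', 'grasp_offset', 'hand_in', 'read_camera']
```

>>> step_arm --pt "20 -40 0 0 0 -8 1" --pt "22 -43 0 0 0 -8 1" --pt "22 -43 0 0 0 -8 1" --pt "22 -43 0 0 0 -8 1" --pt "22 -43 0 0 0 -8 1"

```text
clock: 0.6
tcp_pos: [0.3347, 0.3148, 0.231]
orientation: [-0.0, 0.526, 0.85, -0.0]
wrist_force: [0.8, 0.3, -0.2]
finger_gap: 0.0857
grip_force: 0.0
```

>>> step_arm --pt "22 -43 0 0 0 -8 1" --pt "22 -43 0 0 0 -8 1" --pt "22 -43 0 0 0 0 1" --pt "22 -43 0 0 0 0 1" --pt "22 -43 -10 0 0 0 1"

```text
clock: 1.1
tcp_pos: [0.4456, 0.0997, 0.2222]
orientation: [0.001, 0.637, 0.771, 0.001]
wrist_force: [0.5, 0.2, -0.2]
finger_gap: 0.0854
grip_force: 0.0
```

>>> step_arm --pt "22 -43 -15 0 0 0 1" --pt "14 -26 -20 0 0 0 1" --pt "0 0 -30 0 0 0 1" --pt "0 0 0 0 0 0 1" --pt "0 0 0 0 0 0 1"

```text
clock: 1.6
tcp_pos: [0.4792, 0.0332, 0.1563]
orientation: [-0.001, 0.637, 0.771, -0.001]
wrist_force: [0.5, -0.4, 0.7]
finger_gap: 0.0855
grip_force: 0.0
```

```bash
python3 - <<'E'
from h import *
r=grab('wrist');cv2.imwrite('pics/w1.png',r['image'][...,::-1]);W=pts(r);z=W[...,2]
x,y=W[...,0],W[...,1]
near=(abs(x-.48)<.06)&(abs(y-.031)<.06)
m=near&(z>.078)&(z<.09);print('knob',m.sum(),W[m].mean(0),W[m].min(0),W[m].max(0))
m=near&(z>.05)&(z<.06);print(m.sum(),cv2.minAreaRect((W[m][:,:2]*1000).astype(np.float32)))
E
```

```text
knob 731 [0.47775503 0.03244864 0.08404642] [0.46732124 0.02051344 0.07809261] [0.48865037 0.04219781 0.08641503]
7674 ((477.9847106933594, 31.28546905517578), (78.24162292480469, 70.48172760009766), 10.77743148803711)
```

View pics/w1.png

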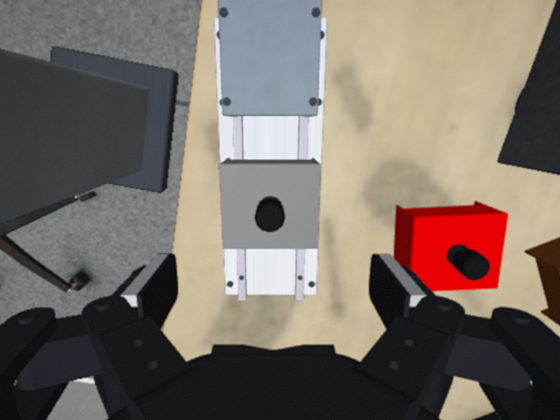

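The wrist view shows the grey cover centred with its knob at (270,213). The hood is above it at (270,60), and the red look-alike is well off to the right. The knob is at (478,31.5), top 84 mm, as expected, so I go down and grip it.

>>> step_arm --pt "-1 -2 -40 0 0 0 1" --pt "0 0 -40 0 0 0 1" --pt "0 0 -19 0 0 0 1" --pt "0 0 0 0 0 0 -0.2" --pt "0 0 0 0 0 0 -0.4" --newtons 30

```text
clock: 2.15
tcp_pos: [0.4802, 0.0316, 0.0591]
orientation: [0.001, 0.637, 0.771, 0.001]
wrist_force: [0.6, 0.3, 1.4]
finger_gap: 0.0591
grip_force: 0.0
```

>>> step_arm --pt "0 0 0 0 0 0 -1" --pt "0 0 0 0 0 0 -1" --pt "0 0 0 0 0 0 -1" --pt "0 0 0 0 0 0 -1" --pt "0 0 0 0 0 0 -1"

```text
clock: 2.65
tcp_pos: [0.4804, 0.031, 0.0592]
orientation: [0.001, 0.637, 0.771, 0.001]
wrist_force: [-1.0, 0.9, 6.8]
finger_gap: 0.0206
grip_force: 29.1
```

>>> step_arm --pt "0 0 4 0 0 0 -1" --pt "0 0 10 0 0 0 -1" --pt "0 0 20 0 0 0 -1" --pt "0 0 20 0 0 0 -1" --pt "0 0 16 0 0 0 -1"

```text
clock: 3.15
tcp_pos: [0.4796, 0.031, 0.1293]
orientation: [0.001, 0.637, 0.771, 0.0]
wrist_force: [0.9, -0.4, -1.0]
finger_gap: 0.0209
grip_force: 29.5
```

```bash
python3 - <<'E'
from h import *
r=grab('top');W=pts(r);z=W[...,2]
reg=np.zeros(z.shape,bool);reg[215:290,215:330]=1
near=reg&(z>.1)&(abs(W[...,0]-.48)<.07)&(abs(W[...,1]-.03)<.07);print(near.sum())
s=grab('side');cv2.imwrite('pics/s1.png',cv2.resize(s['image'][130:270,240:400],None,fx=3,fy=3)[...,::-1])
print(get_state()['wrist_force'])
E
```

```text
2966
[ 1.21381963  0.03637359 -0.555094  ]
```

View pics/s1.png

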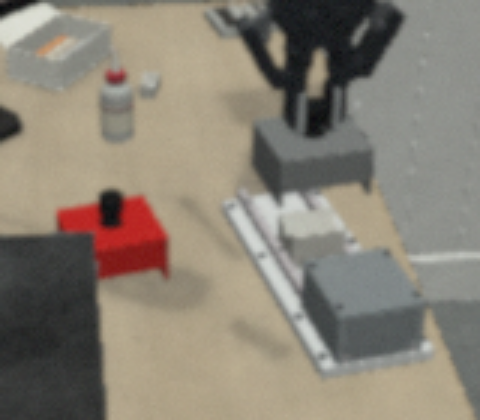

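The cover hangs level from the gripper at crop (315,150), and the V-block (310,235) is uncovered on the bed. Now I carry the cover to −y.

>>> step_arm --pt "0 -25 0 0 0 0 -1" --pt "0 -45 0 0 0 0 -1" --pt "0 -45 0 0 0 0 -1" --pt "0 -45 0 0 0 0 -1" --pt "0 -35 0 0 0 0 -1"

```text
clock: 3.75
tcp_pos: [0.4788, -0.1662, 0.127]
orientation: [-0.0, 0.638, 0.77, -0.0]
wrist_force: [0.1, -0.3, -1.7]
finger_gap: 0.0208
grip_force: 29.5
```

>>> step_arm --pt "0 -15 -10 0 0 0 -1" --pt "0 0 -25 0 0 0 -1" --pt "0 0 -25 0 0 0 -1" --pt "0 0 -14 0 0 0 -1" --pt "0 0 -5 0 0 0 -1"

```text
clock: 4.25
tcp_pos: [0.4768, -0.1772, 0.0469]
orientation: [-0.003, 0.637, 0.771, -0.0]
wrist_force: [-13.5, 5.5, 35.7]
finger_gap: 0.0204
grip_force: 32.7
```

>>> step_arm --pt "0 0 -2 0 0 0 -1" --pt "0 0 -1.5 0 0 0 -1" --pt "0 0 0 0 0 0 -1" --pt "0 0 0 0 0 0 -1"

```text
clock: 4.65
tcp_pos: [0.4768, -0.1772, 0.047]
orientation: [-0.002, 0.637, 0.771, -0.001]
wrist_force: [-11.3, 4.6, 25.7]
finger_gap: 0.021
grip_force: 31.7
```

>>> step_arm --pt "0 0 3 0 0 0 -1" --pt "0 0 0 0 0 0 -0.3" --pt "0 0 0 0 0 0 0" --pt "0 0 0 0 0 0 0.5" --pt "0 0 0 0 0 0 1"

```text
clock: 5.15
tcp_pos: [0.4792, -0.1788, 0.0476]
orientation: [-0.0, 0.637, 0.771, 0.0]
wrist_force: [0.3, -0.4, 0.2]
finger_gap: 0.0704
grip_force: 0.0
```

>>> step_arm --pt "0 0 0 0 0 0 1" --pt "0 0 5 0 0 0 1" --pt "0 0 40 0 0 0 1" --pt "0 0 40 0 0 0 1" --pt "0 0 40 0 0 0 1"

```text
clock: 5.65
tcp_pos: [0.4789, -0.1788, 0.1745]
orientation: [-0.0, 0.637, 0.771, -0.0]
wrist_force: [1.0, -1.2, 0.4]
finger_gap: 0.0856
grip_force: 0.0
```

```bash
python3 - <<'E'
from h import *
r=grab('wrist');W=pts(r);z=W[...,2];x,y=W[...,0],W[...,1]
near=(abs(x-.477)<.07)&(abs(y+.177)<.07)
m=near&(z>.036)&(z<.05);print('cover',m.sum(),np.median(W[m][:,2]),cv2.minAreaRect((W[m][:,:2]*1000).astype(np.float32)))
m=near&(z>.066)&(z<.08);print('knob',m.sum(),W[m].mean(0))
# bar & block from top
r=grab('top');im=r['image'];W=pts(r);z=W[...,2];hsv=cv2.cvtColor(im,cv2.COLOR_RGB2HSV)
h,s,v=[hsv[...,i].astype(int) for i in range(3)]
reg=np.zeros(z.shape,bool);reg[245:275,140:190]=1
bg=np.median(s[245:275,140:190]);print('bgS',bg)
for t in(95,110,125):
    m=reg&(s>t)
    vv,uu=np.nonzero(m);P=np.array([ray(r,a,b,.010)[:2] for a,b in zip(uu,vv)],np.float32)*1000
    print('bar',t,m.sum(),cv2.minAreaRect(P))
print(get_state()['wrist_force'],get_state()['tcp_pos'])
x,y=W[...,0],W[...,1]
m=(z>.033)&(z<.05)&(abs(x-.48)<.05)&(y<.09)&(y>-.05);P=W[m];print('block',m.sum(),P.mean(0),cv2.minAreaRect((P[:,:2]*1000).astype(np.float32)))
E
```

```text
cover 6350 0.04455225350085573 ((480.0480651855469, -177.05136108398438), (78.13951110839844, 70.25027465820312), 10.851151466369629)
knob 573 [ 0.47987611 -0.17617814  0.07214715]
bgS 39.0
bar 95 165 ((474.3020935058594, 355.2893371582031), (120.2430419921875, 12.423925399780273), 71.55168914794922)
bar 110 147 ((473.9764709472656, 354.8526611328125), (119.20650482177734, 11.634810447692871), 71.43175506591797)
bar 125 121 ((473.9767150878906, 354.3043518066406), (118.16850280761719, 10.026647567749023), 71.578125)
[-0.12190466  0.51432364  0.07554844] [ 0.48245001 -0.18076096  0.17912409]
block 176 [0.48024342 0.03120106 0.03970462] ((480.2977600097656, 31.446014404296875), (46.01683807373047, 37.745853424072266), 10.2117338180542)
```

The cover stands flat on the desk (top 44.6 mm, sides 78×70) and has been let go. The bar measures 120×12 at (474,355), yaw 71.5°, and the block 46×38 at (480,31). Next I go to the bar.

>>> step_arm --pt "-1 36 0 0 0 -7.4 1" --pt "-1 45 0 0 0 -7.4 1" --pt "-1 45 0 0 0 -7.4 1" --pt "-1 45 0 0 0 -7.2 1" --pt "-1 45 0 0 0 0 1"

```text
clock: 6.25
tcp_pos: [0.4738, 0.0386, 0.1729]
orientation: [0.0, 0.813, 0.582, 0.0]
wrist_force: [0.8, 0.1, 0.4]
finger_gap: 0.0854
grip_force: 0.0
```

>>> step_arm --pt "-1 45 0 0 0 0 1" --pt "-1 45 0 0 0 0 1" --pt "-1 45 0 0 0 0 1" --pt "0 45 0 0 0 0 1" --pt "0 45 0 0 0 0 1"

```text
clock: 6.75
tcp_pos: [0.4707, 0.2639, 0.1728]
orientation: [0.0, 0.812, 0.584, -0.0]
wrist_force: [1.3, -0.6, 0.4]
finger_gap: 0.0855
grip_force: 0.0
```

>>> step_arm --pt "0 45 -20 0 0 0 1" --pt "0 45 -20 0 0 0 1" --pt "0 0 0 0 0 0 1" --pt "0 0 0 0 0 0 1"

```text
clock: 7.15
tcp_pos: [0.4701, 0.3526, 0.1316]
orientation: [0.0, 0.811, 0.585, -0.001]
wrist_force: [0.3, -0.3, 0.6]
finger_gap: 0.0855
grip_force: 0.0
```

```bash
python3 - <<'E'
from h import *
r=grab('wrist');W=pts(r);z=W[...,2];x,y=W[...,0],W[...,1];im=r['image']
cv2.imwrite('pics/w2.png',im[...,::-1])
hsv=cv2.cvtColor(im,cv2.COLOR_RGB2HSV)
m=(hsv[...,1]>100)&(abs(x-.474)<.08)&(abs(y-.355)<.09)&(z<.03)
for k in (m, m&(z>.011)): print('bar',k.sum(),np.median(W[k][:,2]),cv2.minAreaRect((W[k][:,:2]*1000).astype(np.float32)))
s=get_state();print(s['tcp_pos'],s['orientation'],s['joint_pos'],s['wrist_force'])
E
```

```text
bar 2348 0.014496302452958576 ((471.8264465332031, 354.44091796875), (124.02606964111328, 14.618746757507324), 71.89266204833984)
bar 2260 0.014535626976255905 ((473.15435791015625, 356.4586486816406), (119.34388732910156, 13.570477485656738), 71.18973541259766)
[0.47072803 0.35186485 0.13247102] [ 1.55427870e-04  8.11839127e-01  5.83880710e-01 -7.24287634e-04] [ 5.05592962e-01  3.84143888e-01 -9.83239434e-02  1.08973045e+00
 -4.79100324e-04  2.40018423e+00] [ 0.23626347 -0.28532093  0.93517865]
```

View pics/w2.png

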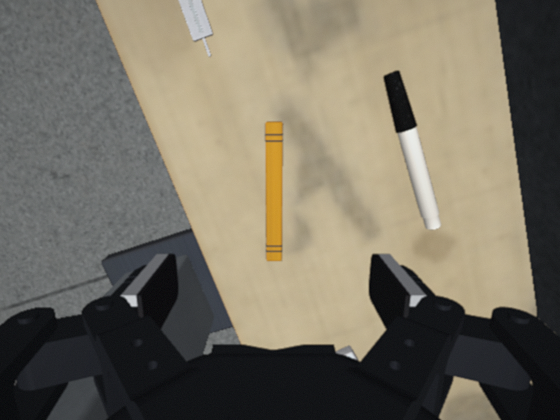

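The wrist view shows the bar lying vertical and centred at (274,190), aligned with the fingers. The pen at (412,150) is clear by about 110 mm. I descend.

>>> step_arm --pt "2 4 -40 0 0 0 1" --pt "0 0 -45 0 0 0 1" --pt "0 0 -30 0 0 0 1" --pt "0 0 -8 0 0 0 0.2" --pt "0 0 0 0 0 0 -0.2" --newtons 40

```text
clock: 7.7
tcp_pos: [0.4731, 0.3546, 0.0098]
orientation: [0.0, 0.813, 0.583, -0.001]
wrist_force: [0.1, -0.3, -0.4]
finger_gap: 0.0591
grip_force: 0.0
```

>>> step_arm --pt "0 1 -5 0 0 0 -0.3" --pt "0 0 -2 0 0 0 -0.5" --pt "0 0 0 0 0 0 -1" --pt "0 0 0 0 0 0 -1" --pt "0 0 0 0 0 0 -1"

```text
clock: 8.2
tcp_pos: [0.4742, 0.3576, 0.0044]
orientation: [0.0, 0.812, 0.584, 0.001]
wrist_force: [-0.6, -0.7, 6.8]
finger_gap: 0.0126
grip_force: 41.0
```

>>> step_arm --pt "0 0 0 0 0 0 -1" --pt "0 0 0 0 0 0 -1"

```text
clock: 8.4
tcp_pos: [0.4742, 0.3576, 0.0044]
orientation: [0.0, 0.812, 0.584, 0.001]
wrist_force: [-0.4, -0.2, 6.1]
finger_gap: 0.0128
grip_force: 41.0
```

>>> step_arm --pt "0 0 10 0 0 0 -1" --pt "0 0 40 0 0 0 -1" --pt "0 0 45 0 0 0 -1" --pt "0 0 20 0 0 0 -1" --pt "0 -20 0 0 0 0 -1"

```text
clock: 8.9
tcp_pos: [0.4757, 0.3398, 0.1229]
orientation: [0.0, 0.811, 0.585, 0.004]
wrist_force: [0.7, -0.5, -0.1]
finger_gap: 0.0126
grip_force: 40.2
```

>>> step_arm --pt "2 -40 0 0 0 7.4 -1" --pt "2 -42 0 0 0 7.4 -1" --pt "2 -42 0 0 0 7.4 -1" --pt "2 -42 0 0 0 7.2 -1" --pt "2 -42 0 0 0 0 -1"

```text
clock: 9.4
tcp_pos: [0.4828, 0.1276, 0.1185]
orientation: [0.0, 0.636, 0.772, 0.0]
wrist_force: [0.8, -0.8, 0.0]
finger_gap: 0.0127
grip_force: 40.2
```

>>> step_arm --pt "3 -42 0 0 0 0 -1" --pt "3 -42 0 0 0 0 -1" --pt "3 -42 0 0 0 0 -1" --pt "3 -41 0 0 0 0 -1" --pt "0 -20 0 0 0 0 -1"

```text
clock: 9.9
tcp_pos: [0.4955, -0.061, 0.1186]
orientation: [0.001, 0.638, 0.77, -0.0]
wrist_force: [-0.0, 0.5, -1.0]
finger_gap: 0.0128
grip_force: 40.2
```

>>> step_arm --pt "0 0 0 0 0 0 -1" --pt "0 0 0 0 0 0 -1"

```text
clock: 10.1
tcp_pos: [0.4949, -0.058, 0.1182]
orientation: [-0.0, 0.638, 0.77, 0.0]
wrist_force: [-0.1, 0.0, -1.0]
finger_gap: 0.0131
grip_force: 40.2
```

```bash
python3 - <<'E'
from h import *
r=grab('wrist');W=pts(r);z=W[...,2];x,y=W[...,0],W[...,1];im=r['image']
cv2.imwrite('pics/w3.png',im[...,::-1])
hsv=cv2.cvtColor(im,cv2.COLOR_RGB2HSV)
m=(hsv[...,1]>120)&(hsv[...,0]>12)&(hsv[...,0]<35)&(z>.09)&(z<.16)
P=W[m];print('bar',m.sum(),np.median(P[:,2]),cv2.minAreaRect((P[:,:2]*1000).astype(np.float32)))
m=(z>.033)&(z<.05)&(abs(x-.48)<.05)&(y<.09)&(y>-.05);P=W[m];print('block',m.sum(),cv2.minAreaRect((P[:,:2]*1000).astype(np.float32)))
m=(z>.05)&(z<.065)&(abs(x-.46)<.08)&(y<.25)&(y>.06);P=W[m];print('hood',m.sum(),cv2.minAreaRect((P[:,:2]*1000).astype(np.float32)))
s=get_state();print(s['tcp_pos'],s['orientation'],s['wrist_force'])
E
```

```text
bar 6279 0.12832642701051 ((494.27008056640625, -50.624942779541016), (14.49126148223877, 101.27169799804688), 10.746733665466309)
block 4331 ((477.9377136230469, 31.16663360595703), (46.10093307495117, 37.75637435913086), 10.649996757507324)
hood 0 ((0.0, 0.0), (0.0, 0.0), 0.0)
[ 0.4948478  -0.05733468  0.11810855] [-3.46346157e-04  6.37333101e-01  7.70588339e-01  1.03074552e-04] [ 1.16318647  0.15831639 -1.53810482]
```

View pics/w3.png

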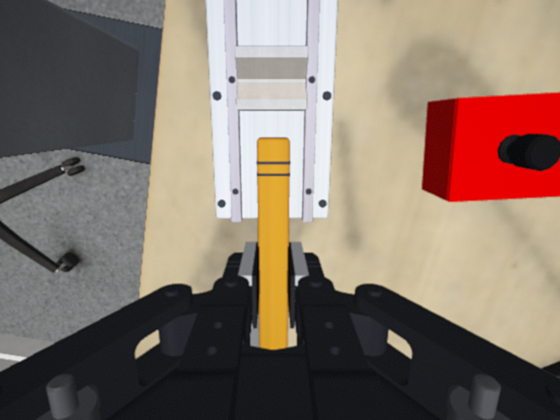

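The wrist view shows the bar end at (273,140), in line with the guide and V-block (270,75). Measured gap to the block face is about 14 mm with 0.7 mm lateral error. I lower it into line.

>>> step_arm --pt "0 0 -30 0 0 0 -1" --pt "0 0 -35 0 0 0 -1" --pt "0 0 -18 0 0 0 -1" --pt "0 0 -6 0 0 0 -1" --pt "0 0 0 0 0 0 -1"

```text
clock: 10.65
tcp_pos: [0.4946, -0.0567, 0.0285]
orientation: [-0.001, 0.637, 0.771, -0.0]
wrist_force: [-1.5, -0.1, 0.6]
finger_gap: 0.0126
grip_force: 40.2
```

>>> step_arm --pt "0 0 0 0 0 0 -1" --pt "-0.6 2.9 0 0 0 0 -1" --pt "-0.6 2.9 0 0 0 0 -1" --pt "-0.4 2 0 0 0 0 -1"

```text
clock: 11.05
tcp_pos: [0.494, -0.0499, 0.0297]
orientation: [0.001, 0.637, 0.771, 0.0]
wrist_force: [0.1, -0.3, -1.2]
finger_gap: 0.0127
grip_force: 40.2
```

>>> step_arm --pt "-0.4 2 0 0 0 0 -1" --pt "-0.4 2 0 0 0 0 -1" --pt "-0.4 2 0 0 0 0 -1" --pt "-0.4 2 0 0 0 0 -1" --pt "-0.4 2 0 0 0 0 -1"

```text
clock: 11.55
tcp_pos: [0.4919, -0.0404, 0.0291]
orientation: [0.0, 0.637, 0.77, -0.0]
wrist_force: [-0.5, -1.9, -0.7]
finger_gap: 0.0125
grip_force: 40.2
```

>>> step_arm --pt "-0.6 3 0 0 0 0 -1" --pt "-0.6 3 0 0 0 0 -1" --pt "-0.5 3 0 0 0 0 -1" --pt "-0.6 3 0 0 0 0 -1" --pt "-0.6 3 0 0 0 0 -1"

```text
clock: 12.05
tcp_pos: [0.4887, -0.0249, 0.029]
orientation: [0.0, 0.637, 0.771, 0.0]
wrist_force: [0.2, -3.2, -0.2]
finger_gap: 0.0127
grip_force: 40.2
```

>>> step_arm --pt "-0.6 3 0 0 0 0 -1" --pt "-0.6 3 0 0 0 0 -1" --pt "-0.5 3 0 0 0 0 -1" --pt "-0.6 3 0 0 0 0 -1" --pt "-0.6 3 0 0 0 0 -1"

```text
clock: 12.55
tcp_pos: [0.4857, -0.0099, 0.029]
orientation: [-0.0, 0.637, 0.771, 0.0]
wrist_force: [1.3, -2.2, -0.5]
finger_gap: 0.0125
grip_force: 40.3
```

The bar is in contact, with sliding friction of about 2–3 N. I keep going, slower as it nears the stop zone.

>>> step_arm --pt "-0.6 3 0 0 0 0 -1" --pt "-0.6 3 0 0 0 0 -1" --pt "-0.5 3 0 0 0 0 -1" --pt "-0.4 2 0 0 0 0 -1" --pt "-0.4 2 0 0 0 0 -1"

```text
clock: 13.05
tcp_pos: [0.4833, 0.003, 0.029]
orientation: [0.0, 0.637, 0.771, 0.0]
wrist_force: [0.8, -2.2, -1.3]
finger_gap: 0.0125
grip_force: 40.3
```

>>> step_arm --pt "-0.4 2 0 0 0 0 -1" --pt "-0.2 1 0 0 0 0 -1" --pt "-0.2 1 0 0 0 0 -1" --pt "-0.2 1 0 0 0 0 -1" --pt "-0.2 1 0 0 0 0 -1"

```text
clock: 13.55
tcp_pos: [0.4821, 0.0089, 0.029]
orientation: [0.0, 0.637, 0.771, 0.0]
wrist_force: [-0.4, -2.7, -1.6]
finger_gap: 0.0126
grip_force: 40.3
```

>>> step_arm --pt "-0.2 1 0 0 0 0 -1" --pt "-0.2 1 0 0 0 0 -1" --pt "-0.2 1 0 0 0 0 -1"

```text
clock: 13.85
tcp_pos: [0.4815, 0.0119, 0.029]
orientation: [0.0, 0.637, 0.771, 0.0]
wrist_force: [-0.1, -1.4, -0.5]
finger_gap: 0.0124
grip_force: 40.2
```

>>> step_arm --pt "-0.2 1 0 0 0 0 -1" --pt "-0.2 1 0 0 0 0 -1" --pt "0 0 0 0 0 0 -1"

```text
clock: 14.15
tcp_pos: [0.4811, 0.0141, 0.029]
orientation: [-0.0, 0.637, 0.771, 0.0]
wrist_force: [0.2, -1.4, -0.0]
finger_gap: 0.0128
grip_force: 40.2
```

>>> step_arm --pt "-0.2 1 0 0 0 0 -1" --pt "-0.2 1 0 0 0 0 -1" --pt "-0.1 0.5 0 0 0 0 -1"

```text
clock: 14.45
tcp_pos: [0.4806, 0.0164, 0.029]
orientation: [0.0, 0.637, 0.771, 0.0]
wrist_force: [1.0, -1.4, 0.5]
finger_gap: 0.0125
grip_force: 40.3
```

>>> step_arm --pt "-0.2 1 0 0 0 0 -1" --pt "-0.2 1 0 0 0 0 -1" --pt "-0.1 0.5 0 0 0 0 -1"

```text
clock: 14.75
tcp_pos: [0.4801, 0.019, 0.029]
orientation: [0.0, 0.637, 0.771, 0.0]
wrist_force: [0.4, -0.8, 0.2]
finger_gap: 0.0127
grip_force: 40.2
```

>>> step_arm --pt "-0.2 1 0 0 0 0 -1" --pt "-0.2 1 0 0 0 0 -1" --pt "-0.1 0.5 0 0 0 0 -1"

```text
clock: 15.05
tcp_pos: [0.4796, 0.0215, 0.029]
orientation: [0.0, 0.637, 0.771, 0.0]
wrist_force: [1.1, -1.5, -0.4]
finger_gap: 0.0126
grip_force: 40.3
```

>>> step_arm --pt "-0.2 1 0 0 0 0 -1" --pt "-0.2 1 0 0 0 0 -1" --pt "-0.1 0.5 0 0 0 0 -1"

```text
clock: 15.35
tcp_pos: [0.4791, 0.024, 0.029]
orientation: [0.0, 0.637, 0.771, 0.0]
wrist_force: [0.7, -1.8, 0.3]
finger_gap: 0.0128
grip_force: 40.3
```

>>> step_arm --pt "-0.2 1 0 0 0 0 -1" --pt "-0.2 1 0 0 0 0 -1" --pt "-0.1 0.5 0 0 0 0 -1"

```text
clock: 15.65
tcp_pos: [0.4786, 0.0264, 0.029]
orientation: [0.0, 0.637, 0.771, 0.0]
wrist_force: [1.0, -2.1, -0.7]
finger_gap: 0.0129
grip_force: 40.3
```

>>> step_arm --pt "-0.2 1 0 0 0 0 -1" --pt "-0.2 1 0 0 0 0 -1" --pt "-0.1 0.5 0 0 0 0 -1"

```text
clock: 15.95
tcp_pos: [0.4781, 0.029, 0.029]
orientation: [0.0, 0.637, 0.771, 0.0]
wrist_force: [-0.3, -3.2, 0.2]
finger_gap: 0.0127
grip_force: 40.3
```

>>> step_arm --pt "-0.2 1 0 0 0 0 -1" --pt "-0.2 1 0 0 0 0 -1"

```text
clock: 16.15
tcp_pos: [0.4777, 0.0309, 0.029]
orientation: [0.0, 0.637, 0.771, 0.0]
wrist_force: [0.2, -1.2, 0.5]
finger_gap: 0.0126
grip_force: 40.3
```

>>> step_arm --pt "-0.2 1 0 0 0 0 -1" --pt "-0.2 1 0 0 0 0 -1" --pt "-0.1 0.5 0 0 0 0 -1"

```text
clock: 16.45
tcp_pos: [0.4777, 0.0317, 0.0292]
orientation: [0.002, 0.638, 0.77, -0.001]
wrist_force: [1.1, -9.7, 0.5]
finger_gap: 0.0129
grip_force: 40.3
```

The force jumped to 9.7 N and the advance stalled, so the stop is met. I hold briefly, then back straight off and lift.

>>> step_arm --pt "0.2 -1 0 0 0 0 -1" --pt "0 0 0 0 0 0 -1" --pt "0.4 -2 0 0 0 0 -1" --pt "0.9 -5 0 0 0 0 -1" --pt "1.9 -10 0 0 0 0 -1"

```text
clock: 16.95
tcp_pos: [0.4802, 0.0157, 0.0288]
orientation: [-0.001, 0.637, 0.771, 0.0]
wrist_force: [-0.0, -0.4, -1.4]
finger_gap: 0.0128
grip_force: 40.2
```

>>> step_arm --pt "1.9 -10 0 0 0 0 -1" --pt "0 0 10 0 0 0 -1" --pt "0 0 40 0 0 0 -1" --pt "0 0 45 0 0 0 -1" --pt "0 0 10 0 0 0 -1"

```text
clock: 17.45
tcp_pos: [0.4856, 0.0048, 0.1394]
orientation: [0.003, 0.638, 0.77, 0.002]
wrist_force: [1.6, 0.9, -0.3]
finger_gap: 0.0123
grip_force: 40.2
```

```bash
python3 - <<'E'
from h import *
r=grab('wrist');W=pts(r);z=W[...,2];x,y=W[...,0],W[...,1];im=r['image']
cv2.imwrite('pics/w4.png',im[...,::-1])
m=(z>.034)&(z<.048)&(abs(x-.475)<.05)&(y<.16)&(y>.04);P=W[m];print('block',m.sum(),cv2.minAreaRect((P[:,:2]*1000).astype(np.float32)),np.median(P[:,2]))
s=get_state();print(s['tcp_pos'],s['orientation'],s['wrist_force'],s['finger_gap'])
E
```

```text
block 1496 ((465.4190673828125, 95.31758117675781), (68.07929992675781, 14.620854377746582), 10.786975860595703) 0.04317884931920496
[0.48550207 0.00483977 0.13895233] [0.00344223 0.63746638 0.77046724 0.00223573] [0.70897336 0.64566258 0.43976862] 0.012628589341062856
```

View pics/w4.png

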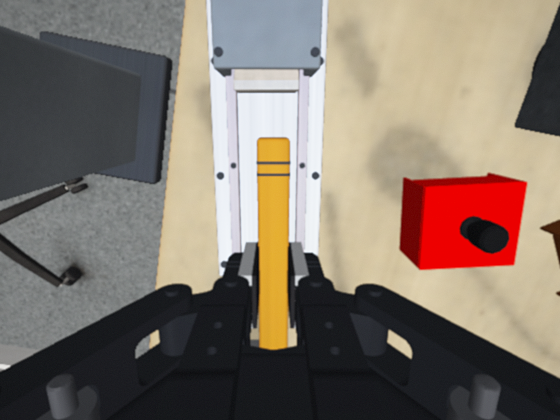

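The wrist view shows the V-block's rear edge at (265,80), square in the hood mouth, with the bar clear of it. I carry the bar back to its old spot.

>>> step_arm --pt "-1 25 0 0 0 0 -1" --pt "-1 44 0 0 0 0 -1" --pt "-2 44 0 0 0 0 -1" --pt "-2 44 0 0 0 0 -1" --pt "-2 44 0 0 0 0 -1"

```text
clock: 18.0
tcp_pos: [0.4735, 0.2077, 0.1329]
orientation: [-0.001, 0.638, 0.77, -0.001]
wrist_force: [1.1, -1.3, -1.7]
finger_gap: 0.0126
grip_force: 40.2
```

>>> step_arm --pt "-1 44 0 0 0 0 -1" --pt "-1 44 0 0 0 0 -1" --pt "-1 44 0 0 0 0 -1" --pt "0 18 -30 0 0 0 -1" --pt "0 0 -40 0 0 0 -1"

```text
clock: 18.5
tcp_pos: [0.4726, 0.3603, 0.0642]
orientation: [0.001, 0.636, 0.772, 0.003]
wrist_force: [0.7, 0.1, -1.3]
finger_gap: 0.0127
grip_force: 40.2
```

>>> step_arm --pt "0 0 -35 0 0 0 -1" --pt "0 0 -17 0 0 0 -1" --pt "0 0 0 0 0 0 -1" --pt "0 0 0 0 0 0 -1"

```text
clock: 18.9
tcp_pos: [0.471, 0.356, 0.0114]
orientation: [-0.0, 0.637, 0.771, -0.001]
wrist_force: [0.3, 0.7, -0.2]
finger_gap: 0.0129
grip_force: 40.2
```

>>> step_arm --pt "0 0 -4 0 0 0 -1" --pt "0 0 -2 0 0 0 -1" --pt "0 0 -1 0 0 0 -1" --pt "0 0 0 0 0 0 -1"

```text
clock: 19.3
tcp_pos: [0.4718, 0.3564, 0.0055]
orientation: [0.0, 0.637, 0.771, 0.0]
wrist_force: [0.2, 0.1, -1.1]
finger_gap: 0.0128
grip_force: 40.2
```

>>> step_arm --pt "0 0 -1.5 0 0 0 -1" --pt "0 0 0 0 0 0 -0.7" --pt "0 0 1 0 0 0 -0.3" --pt "0 0 0 0 0 0 0.2" --pt "0 0 0 0 0 0 0.6"

```text
clock: 19.8
tcp_pos: [0.4716, 0.3564, 0.0045]
orientation: [0.0, 0.637, 0.771, 0.0]
wrist_force: [0.4, 0.1, 0.2]
finger_gap: 0.0557
grip_force: 0.0
```

>>> step_arm --pt "0 0 0 0 0 0 1" --pt "0 0 10 0 0 0 1" --pt "0 0 40 0 0 0 1" --pt "0 0 45 0 0 0 1" --pt "0 0 45 0 0 0 1"

```text
clock: 20.3
tcp_pos: [0.4711, 0.3561, 0.1464]
orientation: [-0.0, 0.637, 0.771, -0.0]
wrist_force: [0.8, 1.6, -0.3]
finger_gap: 0.0854
grip_force: 0.0
```

>>> step_arm --pt "0 0 20 0 0 0 1" --pt "0 0 0 0 0 0 1" --pt "0 0 0 0 0 0 1"

```text
clock: 20.6
tcp_pos: [0.4717, 0.3564, 0.1652]
orientation: [0.0, 0.637, 0.771, 0.001]
wrist_force: [-0.7, -0.4, -0.1]
finger_gap: 0.0857
grip_force: 0.0
```

```bash
python3 - <<'E'
from h import *
r=grab('side');cv2.imwrite('pics/s2.png',cv2.resize(r['image'][100:400,200:480],None,fx=2,fy=2)[...,::-1])
r=grab('wrist');W=pts(r);z=W[...,2];x,y=W[...,0],W[...,1];hsv=cv2.cvtColor(r['image'],cv2.COLOR_RGB2HSV)
m=(hsv[...,1]>100)&(abs(x-.474)<.08)&(abs(y-.355)<.09)&(z<.03)&(z>.008);print('bar',np.median(z[m]),cv2.minAreaRect((W[m][:,:2]*1000).astype(np.float32)))
r=grab('top');W=pts(r);z=W[...,2];x,y=W[...,0],W[...,1]
m=(z>.034)&(z<.048)&(abs(x-.475)<.03)&(y<.16)&(y>.04);P=W[m];print('block',m.sum(),np.median(P,0),P.min(0))
s=get_state();print(s['clock'],s['tcp_pos'],s['finger_gap'])
E
```

```text
bar 0.014536335949593193 ((473.1899108886719, 354.5089416503906), (13.622599601745605, 119.6913833618164), 10.67672348022461)
block 66 [0.46687651 0.09398995 0.04272852] [0.44632085 0.08520433 0.0349352 ]
20.75 [0.47057687 0.35582892 0.16293566] 0.08539289251070264
```

View pics/s2.png

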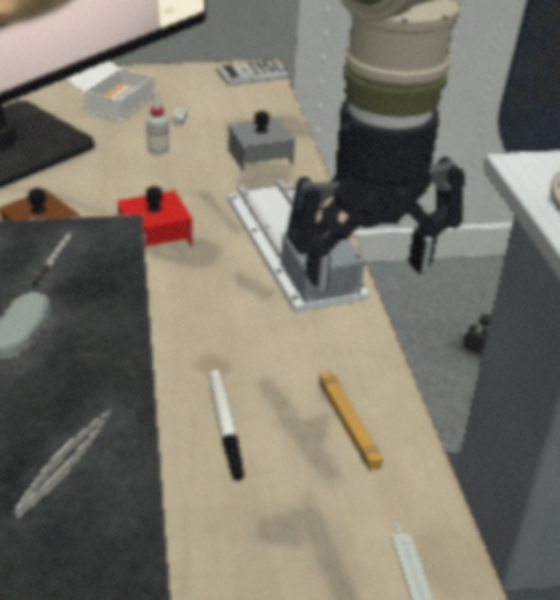

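The side view shows the cover upright at (262,140), the bar flat on the desk at (350,420), the pen and bottle where they were, and the gripper clear. The stop was met about 26 mm behind the mouth, within the stated 12–32 mm. I hand it in.

```bash
python3 -c "
from workcell import *
print(hand_in())"
```

```text
the job is handed in; nothing more can be done
None
```

I've handed the job in; no verdict came back. The V-block met the stop at a felt force of about 10 N, the cover stands upright on the desk, the bar lies flat clear of the stage, and I moved none of the other things.

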